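Thread the flatted drive shaft through its impeller

ROBOT

A 6-joint arm with a two-finger parallel gripper is mounted at the origin on a cart in front of the work surface, level with it; the furniture and walls round the work are solid. World frame = base frame: x ahead of the robot, y to its left, z up, the work surface at z = 0. Lengths are in m, angles in rad, forces in N, time in s.
With the tool pointing down it reaches from about 0.25 to 0.85 m from the base axis. Payload 12.5 kg.
Tool frame: the origin (TCP) lies midway between the tips of the shut fingers; the grasp point (between the pads) lies pinch_z behind it (pinch_z is the distance from the TCP to the grasp point, in m); z points along the fingers, y is the line along which they close (so a half turn about z gives the same grasp; the last joint's range is limited). The gripper opens to 93 mm and grips with 3 to 60 N. Pads are 15 mm wide; open, the fingers measure 128 mm over their backs; the gripper's body (75 mm by 188 mm) begins 65 mm behind the grasp point.
Start: joints at [-1.256, 0.351, 1.652, -0, 1.139, -0.085], TCP at [0.214, -0.507, 0.219] pointing down, gripper open.
Joint ranges: [-2.75, 2.75], [-0.79, 2.1], [0.01, 2.65], [-1.57, 4.71], [0.07, 3.14], [-2.87, 2.87]. Speed limits (rad/s): [2.22, 2.22, 2.79, 3.14, 3.14, 3.14].

INTERFACE

Orientations are given as [roll, pitch, yaw] about the fixed x, y, z axes, in that order (R = Rz(yaw) Ry(pitch) Rx(roll)).
In Python, from workcell import * gives the robot as it stands. The module is installed in compiled form; this text tells all that it offers.
- The arm moves only by the tool jog_arm, never from a script. Its argument "increments" is a list of rows, each a list of 3 entries, a list of its own where there are three numbers: the turn, a rotation vector about the tool's x, y, z each as a share of 0.15 rad, from -1 to 1, then the shift along the tool's x, y, z each as a share of 0.025 m, from -1 to 1, then the opening in per cent of the stroke, from 0 (shut) to 100 (fully open). In form: [[[rx, ry, rz], [x, y, z], claw], ...]. A call has 1 to 10 rows; each row shifts and turns the commanded pose from where the row before left it, along the tool's axes as they then stand; what a row does not reach is not made up. A row lasts 1/8 s, in which the tool goes at most 62.5 mm and 10.7 degrees, less where a joint would pass 70% of its speed; a pose out of reach is approached as far as the arm can. A call with a number of a shift or a turn outside -1 to 1 is refused whole. A call with a gripper value outside its range is refused whole. The fingers move at their own pace and stop on an object; "force" is the grip in N (left out, the last holds). Time passes only in rows, so rows that do not move let the fingers close. It gives the time, the measured TCP pose, the force, the opening and the grip force at its end, in the units of the state.
- observe(): the state, without advancing time (a new reading comes with each control period).
- read_camera(name): name is "side" or "top" or "wrist"; returns a dict with "color" (480x640x3 uint8, red, green, blue), "intrinsics" (3x3 intrinsics, pixels), "R" (3x3) and "t" (3): a world point X has camera coordinates R X + t; the wrist camera has in their place "hand_eye" (4x4, takes a point from camera to tool coordinates, whose origin is the TCP and whose axes are the flange's). Camera axes: x right, y down, z forward; pixel columns grow to the right and rows downward; lengths in m; the calibration is good to about 2 mm. The wrist camera is an equidistant fisheye: a pixel r from the principal point sees the ray r / f radians off the axis. A picture is of the moment at which its call begins: read the wrist's pose just before it. There is no depth.
- finish_job(): hands the job in; it is judged then, once.
The state is a dict: "t": time; "q": joint angles; "joint_vel": joint speeds; "joint_efforts": joint torques, N m; "eef_pos": TCP position; "tcp_rot": TCP orientation; "force": force on the tool from outside, world axes, zero at the start; "torque": the same for the moment, N m; "gripper_width": finger opening in m; "grip_force": force on a finger pad.
Only numpy, scipy, OpenCV 4.12 (cv2) and the standard library are available. Lean on these libraries where they do the work, as an engineer would, in place of code of your own. Each camera call takes 0.05 s, during which the arm holds its last target. There are 200 camera calls.

TASK

Take the agitator drive shaft by its head out of the black parking sleeve, turn it until its two flats match the bore with two flats, and thread it down through that impeller until its collar rests flush on the hub. The other impeller, with the small round bore, is not the one. Leave the shaft seated and let go.

Things in the scene. Friction and masses are not known exactly. Their poses are not given: they have to be found in the camera images.
- shaft_head (a point): Centre of the steel drive shaft's grip head: a bar 40 mm along its x, 20 mm between two flats along its y, 44 mm high; grip it across the flats. Under it a round collar 50 mm wide, 6 mm thick, underside 28 mm below this point. z up. The loose shaft (0.2 to 0.4 kg) stands upright, collar on the rim of a fixed black sleeve 62 mm high. A half turn about z makes no difference.
- shaft_tip (a point): Centre of the lower end of the same shaft's tang, 83 mm below the head's centre. The tang hangs 55 mm below the collar and is 30 mm wide along its x, 12 mm between its flats along y (parallel to the head's flats); its lowest 14 mm taper to 23 by 5 mm. Same axes as the head.
- flatted_bore (a point): Centre of the bore's mouth on the hub's top face (75 mm above the table) of the impeller with two flats in its bore: 38 mm wide along this point's x, 20 mm between flats along y, 4 mm to spare round the tang, open right through. Hub 60 mm wide, 36 mm high; disc and six blades 112 mm over all, 12 mm lower. Fixed on a stand, z up. Seated, the head's centre is 28 mm above.
- plain_bore (a point): Centre of the bore's mouth of the other impeller, a bystander: the same outline, height and kind of fixed stand, but a plain round bore of 24 mm that the tang does not enter.
Mind the look-alikes: they are no part of the job. What is shaped like the part that bears shaft_head but blue is not meant.

How it is judged:
At the end, for the whole second after the job is handed in: The shaft stands in the flatted bore: head centre within 10 mm of the bore's axis and at most 33 mm above the hub's top (28 mm when the collar is flush), upright within 7 degrees, its flats within 23 degrees of the bore's, and released (horizontal distance between shaft_head and flatted_bore below 0.01 m and z of shaft_head in the frame of flatted_bore below 0.033 m and angle between shaft_head's own z axis and vertical below 0.12 rad and angle between the x axis of shaft_head and the x axis of flatted_bore, either way round below 0.4 rad); the robot touches nothing.
It also fails if it takes over 38 s, if anything falls off the work surface, if the arm or the gripper's body presses on something with over 40 N, if the wrist force passes 120 N, or if a joint passes its speed limit or range.

## Working session

There is one attempt and no reset: what is moved stays moved. The work goes in short steps, Python scripts to look and compute and a tool call to move; the robot and the scene stay as the last step left them, time stands still between calls to the robot, and variables do not carry over. Pictures are saved under pics/ and viewed, at most 10 in all, crops included, and the job is handed in when it is done.

Besides the shell and the picture viewer there is one more tool, called after "Request:" as name(argument=value, ...) on one line, values as JSON. jog_arm: Moves the arm, as the interface text tells. Its arguments: {"type":"object","properties":{"increments":{"type":"array","items":{"type":"array"}},"force":{"type":"number"}},"required":["increments"]}

```bash
mkdir -p pics; python3 - <<'E'
from workcell import *
import cv2,numpy as np,pickle
s=observe();print({k:(np.round(v,4).tolist()) for k,v in s.items()})
try: print(pinch_z)
except Exception as e: print(e)
d={}
for n in("side","top","wrist"):
    c=read_camera(n);d[n]=c
    cv2.imwrite(f"pics/{n}0.png",c["color"][:,:,::-1])
    print(n,{k:np.round(v,4).tolist() for k,v in c.items() if k!="color"})
pickle.dump(d,open("c0.pkl","wb"))
E
```

```text
{'t': 0.0, 'q': [-1.2556, 0.3512, 1.6524, 0.0, 1.1391, -0.0846], 'joint_vel': [0.0003, -0.0015, -0.0002, 0.0003, 0.0011, 0.0003], 'joint_efforts': [-0.0001, -49.7317, -28.5259, 0.0699, 0.0255, -0.0001], 'eef_pos': [0.214, -0.5063, 0.2181], 'tcp_rot': [-3.1405, -0.0001, 0.3998], 'force': [0.0058, 0.3525, 0.3811], 'torque': [-0.0527, 0.0226, 0.0129], 'grip_force': 0.0, 'gripper_width': 0.0931}
0.0188
side {'intrinsics': [[504.7716, 0.0, 316.6839], [0.0, 504.7716, 238.7801], [0.0, 0.0, 1.0]], 'R': [[-0.884, -0.4674, -0.0079], [-0.2091, 0.4104, -0.8876], [0.4181, -0.783, -0.4605]], 't': [0.4153, 0.2035, 0.9289]}
top {'intrinsics': [[484.7448, 0.0, 322.5475], [0.0, 484.7448, 235.4282], [0.0, 0.0, 1.0]], 'R': [[0.0098, -0.9999, -0.0028], [-0.9892, -0.0093, -0.1464], [0.1464, 0.0043, -0.9892]], 't': [-0.0837, 0.5098, 0.9331]}
wrist {'intrinsics': [[371.6483, 0.0, 316.6846], [0.0, 371.6483, 241.1239], [0.0, 0.0, 1.0]], 'hand_eye': [[0.0003, -0.9542, -0.2992, 0.0856], [1.0, 0.0004, -0.0002, 0.0001], [0.0003, -0.2992, 0.9542, -0.1663], [0.0, 0.0, 0.0, 1.0]]}
```

View pics/top0.png

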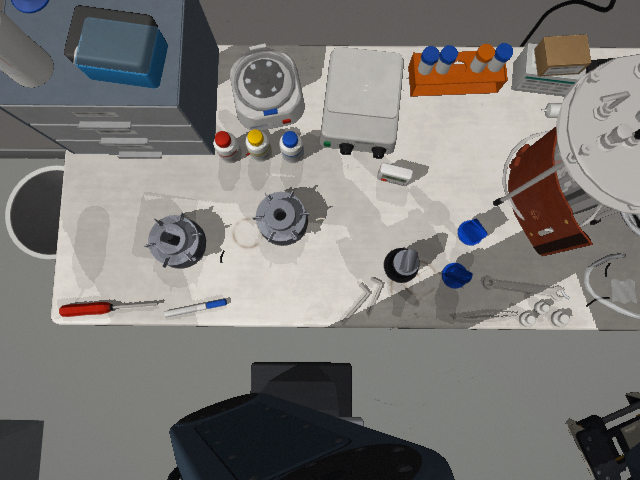

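View pics/side0.png

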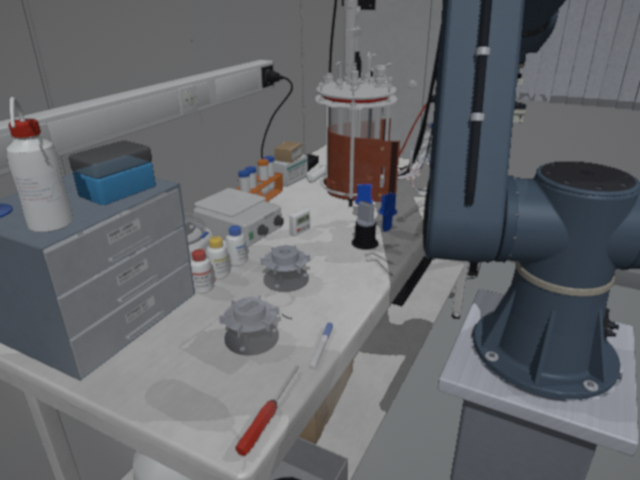

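The top view shows the grey shaft in its black sleeve at about (405,262), the flatted bore at (172,240) and the plain bore at (280,215). Blue look-alikes are at (458,275) and (472,232). The side view agrees with this. Next I'll enlarge both targets.

```bash
cat > h.py <<'E'
import numpy as np,pickle,cv2
def ray(c,u,v,z):
    K,R,t=c["intrinsics"],c["R"],c["t"]
    d=R.T@np.linalg.solve(K,[u,v,1.]);o=-R.T@t
    return o+d*(z-o[2])/d[2]
E
python3 - <<'E'
from h import *
d=pickle.load(open("c0.pkl","rb"));c=d["top"];im=c["color"][:,:,::-1]
a=cv2.resize(im[230:290,370:430],(400,400),interpolation=2)
b=cv2.resize(im[210:270,142:202],(400,400),interpolation=2)
cv2.imwrite("pics/crop1.png",np.hstack([a,b]))
print(ray(c,405,262,.10),ray(c,172,240,.075),ray(c,280,215,.075))
E
```

```text
[ 0.45290535 -0.23260074  0.1       ] [0.49341382 0.21036556 0.075     ] [0.54422557 0.0037667  0.075     ]
```

View pics/crop1.png

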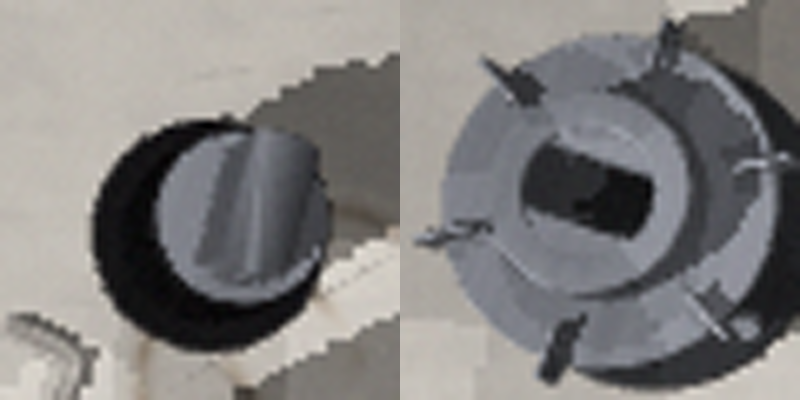

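The crop has the head's long axis nearly along world x (yaw about -0.18) and the bore's long axis at yaw about 1.25. Before moving I'll check how tall the blue look-alikes are.

```bash
python3 - <<'E'
from h import *
d=pickle.load(open("c0.pkl","rb"))
for n in("top","side"):
    c=d[n];hsv=cv2.cvtColor(c["color"],cv2.COLOR_RGB2HSV)
    m=cv2.inRange(hsv,(108,170,60),(130,255,255))
    k,l,s,ce=cv2.connectedComponentsWithStats(m)
    for i in range(1,k):
        if s[i,4]>40: print(n,s[i].tolist(),ce[i].round(1),[ray(c,*ce[i],z)[:2].round(3).tolist() for z in(.05,.1,.15)])
# project grey head guesses to the side view
c=d["side"]
for X in([.453,-.2326,.09],[.453,-.2326,.112],[.4934,.2104,.075]):
    p=c["intrinsics"]@(c["R"]@np.array(X)+c["t"]);print(X,p[:2]/p[2])
E
```

```text
top [11, 0, 38, 13, 81] [32.7  7.5] [[0.993, 0.543], [0.96, 0.51], [0.927, 0.477]]
top [495, 43, 18, 19, 255] [503.6  52. ] [[0.9, -0.454], [0.872, -0.434], [0.844, -0.414]]
top [421, 45, 37, 20, 507] [439.   54.7] [[0.893, -0.319], [0.865, -0.306], [0.838, -0.294]]
top [264, 109, 13, 6, 57] [270.2 111.6] [[0.765, 0.031], [0.744, 0.025], [0.723, 0.019]]
top [283, 131, 15, 17, 191] [289.7 138.9] [[0.707, -0.01], [0.689, -0.014], [0.671, -0.018]]
top [458, 219, 29, 26, 539] [471.1 231.9] [[0.518, -0.372], [0.511, -0.357], [0.503, -0.342]]
top [442, 263, 30, 25, 500] [455.4 274.9] [[0.433, -0.339], [0.43, -0.325], [0.426, -0.312]]
top [207, 299, 20, 9, 107] [216.1 303.3] [[0.374, 0.126], [0.374, 0.115], [0.373, 0.104]]
side [240, 168, 15, 8, 42] [247.2 171.9] [[0.954, -0.432], [0.871, -0.319], [0.788, -0.206]]
side [356, 185, 15, 18, 196] [363.8 193. ] [[0.544, -0.436], [0.498, -0.323], [0.451, -0.209]]
side [380, 194, 16, 36, 356] [387.7 209.7] [[0.44, -0.356], [0.403, -0.25], [0.365, -0.143]]
[0.453, -0.2326, 0.09] [365.92818345 212.09799076]
[0.453, -0.2326, 0.112] [366.25765016 203.98870958]
[0.4934, 0.2104, 0.075] [252.04403199 303.5678991 ]
```

Request:
jog_arm(increments=[[[0,0,0.97],[0,0,-0.25],100],[[0,0,0.97],[0,0,-0.25],100],[[0,0,0.97],[0,0,-0.25],100],[[0,0,0.97],[0,0,-0.25],100],[[0,0,0],[0,-1,0],100],[[0,0,0],[0,-1,0],100],[[0,0,0],[0,-1,0],100],[[0,0,0],[0,-1,0],100],[[0,0,0],[0,-1,0],100],[[0,0,0],[0,-1,0],100]])

```text
t: 1.4
eef_pos: [0.2413, -0.3582, 0.2435]
tcp_rot: [-3.141, 0.0, -0.182]
force: [-0.7, 0.0, -0.8]
gripper_width: 0.0932
grip_force: 0.0
```

Request:
jog_arm(increments=[[[0,0,0],[0.93,-0.81,0],54],[[0,0,0],[0.93,-0.81,0],54],[[0,0,0],[0.93,-0.81,0],54],[[0,0,0],[0.93,-0.81,0],54],[[0,0,0],[0.93,-0.81,0],54],[[0,0,0],[0.93,-0.81,0],54],[[0,0,0],[0.93,-0.81,0],54],[[0,0,0],[0.93,-0.81,0],54],[[0,0,0],[0,0,0],54],[[0,0,0],[0,0,0],54]])

```text
t: 2.65
eef_pos: [0.453, -0.2336, 0.2434]
tcp_rot: [-3.142, 0.001, -0.182]
force: [-0.4, -0.3, 1.0]
gripper_width: 0.05
grip_force: 0.0
```

```bash
cat >> h.py <<'E'
from scipy.spatial.transform import Rotation as Ro
def wray(w,s,u,v,z):
    K=w["intrinsics"];x,y=(u-K[0,2])/K[0,0],(v-K[1,2])/K[1,1];r=np.hypot(x,y)
    d=np.array([x/r*np.sin(r),y/r*np.sin(r),np.cos(r)]) if r>0 else np.array([0,0,1.])
    H=w["hand_eye"];T=Ro.from_euler("xyz",s["tcp_rot"]).as_matrix()
    o=T@H[:3,3]+s["eef_pos"];d=T@H[:3,:3]@d
    return o+d*(z-o[2])/d[2]
def snap(name,box,k):
    from workcell import observe,read_camera
    s=observe();w=read_camera("wrist")
    pickle.dump((s,w),open(name+".pkl","wb"))
    x0,y0,x1,y1=box;im=w["color"][y0:y1,x0:x1,::-1]
    cv2.imwrite(f"pics/{name}.png",cv2.resize(im,None,fx=k,fy=k,interpolation=2))
    print(s["t"],s["eef_pos"],s["tcp_rot"])
E
python3 -c "
from h import *
snap('w1',(0,0,640,480),1.25)"
```

```text
2.65 [ 0.45302082 -0.2335976   0.24341083] [-3.14153094e+00  6.78698464e-04 -1.82041705e-01]
```

View pics/w1.png

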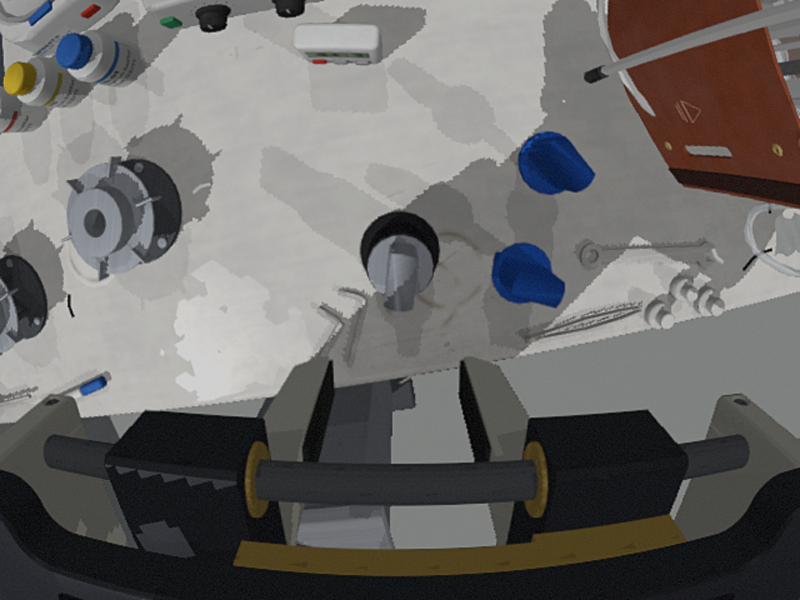

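The wrist view has the head at about (400,280) and the black sleeve's ring at (400,245), nearly aligned with the tool. A zoom will give the yaw.

```bash
python3 - <<'E'
from h import *
s,w=pickle.load(open("w1.pkl","rb"))
im=w["color"][165:255,280:360,::-1]
cv2.imwrite("pics/w1z.png",cv2.resize(im,None,fx=6.5,fy=6.5,interpolation=2))
E
```

```text
(no output)
```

View pics/w1z.png

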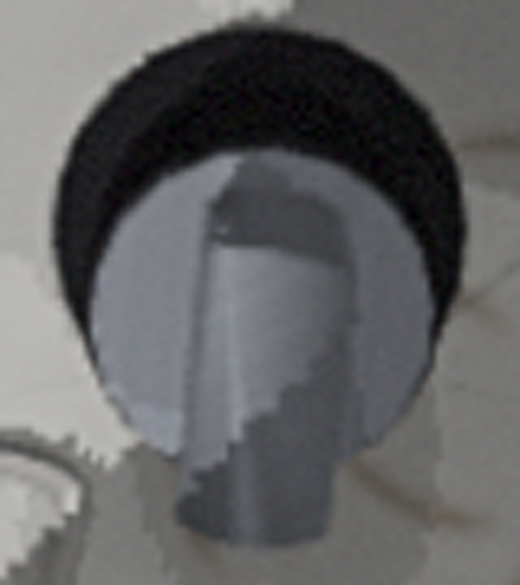

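The top face corners in this crop are about (212,245), (348,265), (331,530) and (180,505). The collar spans x 92–435, with its top edge at y=148.

```bash
python3 - <<'E'
from h import *
s,w=pickle.load(open("w1.pkl","rb"))
f=lambda p,z:wray(w,s,280+p[0]/6.5-.4,165+p[1]/6.5-.4,z)[:2]
P=[f(p,.112) for p in((212,245),(348,265),(331,530),(180,505))]
a,b,c,d=P;print(np.round(P,4),np.mean(P,0))
print("len",np.linalg.norm(a-d),np.linalg.norm(b-c),"wid",np.linalg.norm(a-b),np.linalg.norm(c-d))
for v in(a-d,b-c): print("yaw",np.arctan2(v[1],v[0]))
for v in(b-a,c-d): print("yaw",np.arctan2(v[0],-v[1])*-1, v)
q=[f(p,.068) for p in((92,310),(435,310),(262,148))]
print(q,(q[0]+q[1])/2,np.linalg.norm(q[0]-q[1]))
E
```

```text
[[ 0.4785 -0.2336]
 [ 0.4729 -0.25  ]
 [ 0.4387 -0.2419]
 [ 0.4456 -0.2233]] [ 0.45894276 -0.237205  ]
len 0.03450909246081795 0.035142442915122044 wid 0.01729468894597876 0.019865817028009877
yaw -0.30517781106101316
yaw -0.23246918783509318
yaw 0.32967476975179955 [-0.0055989  -0.01636333]
yaw 0.35372875255814407 [-0.00688148 -0.01863588]
[array([ 0.46354857, -0.21255203]), array([ 0.45457714, -0.26157002]), array([ 0.48248201, -0.24107977])] [ 0.45906285 -0.23706103] 0.049832216886107394
```

Head is at (0.459, -0.237) with yaw about -0.29. Collar width comes out at 49.8 mm against 50 mm, so I'll descend and grip.

Request:
jog_arm(increments=[[[0,0,0.73],[0.27,0.06,0],54],[[0,0,0],[0,0,0.95],54],[[0,0,0],[0,0,0.95],54],[[0,0,0],[0,0,0.95],54],[[0,0,0],[0,0,0.95],54],[[0,0,0],[0,0,0.95],54],[[0,0,0],[0,0,0.95],54],[[0,0,0],[0,0,0.95],54],[[0,0,0],[0,0,0],54]], force=40)

```text
t: 3.82
eef_pos: [0.4586, -0.2362, 0.0764]
tcp_rot: [-3.141, 0.003, -0.293]
force: [0.2, -0.3, -0.2]
gripper_width: 0.0505
grip_force: 0.0
```

Request:
jog_arm(increments=[[[0,0,0],[0,0,0],0],[[0,0,0],[0,0,0],0],[[0,0,0],[0,0,0],0],[[0,0,0],[0,0,0],0],[[0,0,0],[0,0,0],0]], force=40)

```text
t: 4.45
eef_pos: [0.4601, -0.2365, 0.0779]
tcp_rot: [3.141, -0.001, -0.292]
force: [-2.0, -1.9, 5.9]
gripper_width: 0.0197
grip_force: 40.0
```

Gripped at 19.7 mm. Lift straight up.

Request:
jog_arm(increments=[[[0,0,0],[0,0,-0.4],0],[[0,0,0],[0,0,-0.8],0],[[0,0,0],[0,0,-1],0],[[0,0,0],[0,0,-1],0],[[0,0,0],[0,0,-1],0],[[0,0,0],[0,0,-0.8],0],[[0,0,0],[0,0,0],0],[[0,0,0],[0,0,0],0]])

```text
t: 5.45
eef_pos: [0.4595, -0.2358, 0.2015]
tcp_rot: [-3.141, 0.001, -0.292]
force: [-1.1, -0.2, -3.6]
gripper_width: 0.0194
grip_force: 40.0
```

Request:
jog_arm(increments=[[[0,0,-1],[0,0,0],0],[[0,0,-1],[0,0,0],0],[[0,0,-1],[0,0,0],0],[[0,0,-1],[0,0,0],0],[[0,0,-1],[0,0,0],0],[[0,0,-1],[0,0,0],0],[[0,0,-1],[0,0,0],0],[[0,0,-1],[0,0,0],0],[[0,0,-1],[0,0,0],0],[[0,0,-1],[0,0,0],0]])

```text
t: 6.7
eef_pos: [0.4594, -0.2358, 0.2011]
tcp_rot: [-3.139, -0.001, 1.213]
force: [0.2, -0.1, -4.0]
gripper_width: 0.0198
grip_force: 40.0
```

```bash
python3 - <<'E'
from h import *
c=pickle.load(open("c0.pkl","rb"))["top"]
f=lambda p,o,z:ray(c,o[0]+p[0]/6.667-.4,o[1]+p[1]/6.667-.4,z)[:2]
print("collar",f((243,215),(370,230),.068))
P=np.array([f((x-400,y),(142,210),.075) for x,y in((552,140),(655,178),(635,238),(522,200))])
print(P.round(4),P.mean(0))
for v in(P[0]-P[1],P[3]-P[2]):print(np.linalg.norm(v),np.arctan2(v[1],v[0]))
E
```

```text
collar [ 0.45622577 -0.2399537 ]
[[0.5116 0.226 ]
 [0.5007 0.1956]
 [0.4832 0.2005]
 [0.494  0.2337]] [0.49738152 0.21396893]
0.03227353371399821 1.2288013596726302
0.034909103372704336 1.258225718650272
```

Request:
jog_arm(increments=[[[0,0,0],[0.96,-0.34,0],0],[[0,0,0],[0.96,-0.34,0],0],[[0,0,0],[0.96,-0.34,0],0],[[0,0,0],[0.96,-0.34,0],0],[[0,0,0],[0.96,-0.34,0],0],[[0,0,0],[0.96,-0.34,0],0],[[0,0,0],[0.96,-0.34,0],0]])

```text
t: 7.58
eef_pos: [0.4632, -0.057, 0.2013]
tcp_rot: [-3.14, 0.0, 1.208]
force: [0.7, -0.5, -3.3]
gripper_width: 0.02
grip_force: 40.0
```

Request:
jog_arm(increments=[[[0,0,0],[0.96,-0.34,0],0],[[0,0,0],[0.96,-0.34,0],0],[[0,0,0],[0.96,-0.34,0],0],[[0,0,0],[0.96,-0.34,0],0],[[0,0,0],[0.96,-0.34,0],0],[[0,0,0],[0.96,-0.34,0],0],[[0,0,0],[0.96,-0.34,0],0],[[0,0,-0.2],[0,0,0],0],[[0,0,0],[0,0,0],0]])

```text
t: 8.7
eef_pos: [0.4674, 0.1198, 0.2017]
tcp_rot: [-3.14, 0.001, 1.239]
force: [0.3, 1.0, -3.3]
gripper_width: 0.02
grip_force: 40.0
```

```bash
python3 -c "
from h import *
snap('w2',(220,170,420,320),4)"
```

```text
8.7 [0.46740156 0.11979944 0.20170032] [-3.14042478e+00  8.23725069e-04  1.23900662e+00]
```

View pics/w2.png

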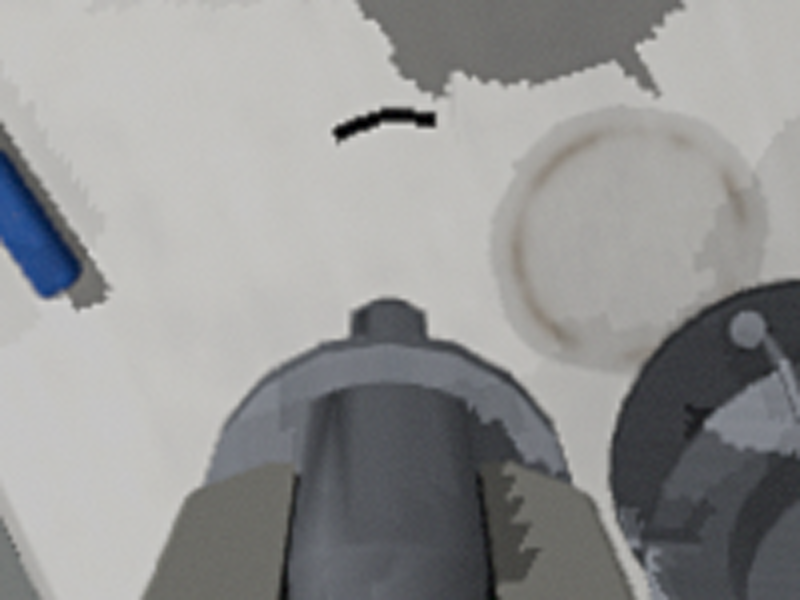

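The held shaft looks straight and centred, with the collar at 207–568 around column 388. The hub is above this crop, so I'll cut it from the same saved frame.

```bash
python3 - <<'E'
from h import *
s,w=pickle.load(open("w2.pkl","rb"))
im=w["color"][50:170,240:400,::-1]
cv2.imwrite("pics/w2z.png",cv2.resize(im,None,fx=5,fy=5,interpolation=2))
E
```

```text
(no output)
```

View pics/w2z.png

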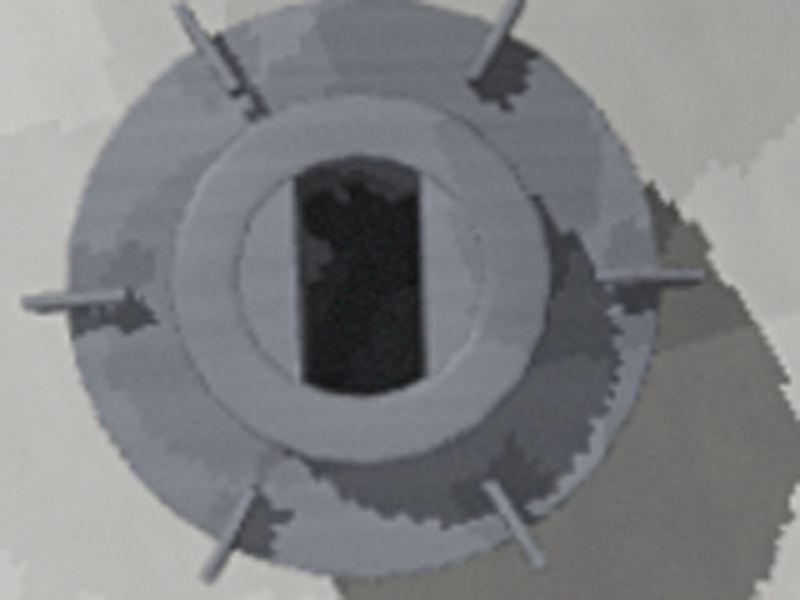

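The flatted bore is sharp here: left flat runs (296,180)–(302,380), right flat (421,180)–(427,380), ends at y 156 and 395. It is almost aligned with the tool.

```bash
python3 - <<'E'
from h import *
s,w=pickle.load(open("w2.pkl","rb"))
f=lambda p:wray(w,s,240+p[0]/5-.4,50+p[1]/5-.4,.075)[:2]
tl,bl,tr,br,t,b,hl,hr=[f(p) for p in((296,180),(302,380),(421,180),(427,380),(358,156),(364,395),(174,280),(550,280))]
c=(tl+bl+tr+br)/4;print("c",c,(t+b)/2,(hl+hr)/2,"len",np.linalg.norm(t-b),"wid",np.linalg.norm((tl+bl-tr-br)/2),"hub",np.linalg.norm(hl-hr))
for v in(tl-bl,tr-br,t-b):print("yaw",np.arctan2(v[1],v[0]))
psi=s["tcp_rot"][2];d=(c+(t+b)/2)/2-s["eef_pos"][:2]
print(d@[np.cos(psi),np.sin(psi)],d@[np.sin(psi),-np.cos(psi)])
# head pose seen by same camera: collar top z? TCP z+.0121-.022
z=s["eef_pos"][2]+.0121-.022
g=lambda x,y:wray(w,s,220+x/4-.4,170+y/4-.4,z)[:2]
T=g(388,341);d=T-s["eef_pos"][:2];print("collar front edge in tool x,y (expect .025):",d@[np.cos(psi),np.sin(psi)],d@[np.sin(psi),-np.cos(psi)])
E
```

```text
c [0.49854038 0.2177844 ] [0.49869766 0.21846836] [0.49867061 0.21802149] len 0.03789598797515207 wid 0.01933717520276369 hub 0.05827814339712039
yaw 1.2658122085928976
yaw 1.2699035728942456
yaw 1.2630543363685194
0.10313291365393593 -0.0025136974260826384
collar front edge in tool x,y (expect .025): 0.022470330098997165 0.001289932825234219
```

```bash
python3 - <<'E'
from h import *
s,w=pickle.load(open("w2.pkl","rb"));print(s["eef_pos"],s["tcp_rot"],w["hand_eye"],w["intrinsics"][0,2])
T=Ro.from_euler("xyz",s["tcp_rot"]).as_matrix()
for u,v,z in((316.6,254.85,.1918),(316.6,105,.075)): print(T.T@(wray(w,s,u,v,z)-s["eef_pos"]))
# collar sides edges from mask: row-wise edges
E
```

```text
[0.46740156 0.11979944 0.20170032] [-3.14042478e+00  8.23725069e-04  1.23900662e+00] [[ 3.38245435e-04 -9.54154669e-01 -2.99313804e-01  8.49935717e-02]
 [ 9.99999827e-01  1.78905054e-04  5.59754615e-04  1.23821529e-03]
 [-4.80543727e-04 -2.99313942e-01  9.54154565e-01 -1.66339396e-01]
 [ 0.00000000e+00  0.00000000e+00  0.00000000e+00  1.00000000e+00]] 316.68463224729754
[0.02247837 0.00130147 0.00988029]
[0.10326739 0.00130745 0.12661385]
```

The hand-eye calibration jitters by about 1 mm per read, so I'm using the bore position relative to the held collar: x +0.105, y -0.0037, turn +0.027. I'll move over the bore and stop just above it.

Request:
jog_arm(increments=[[[0,0,0],[0.84,-0.03,0],0],[[0,0,0],[0.84,-0.03,0],0],[[0,0,0],[0.84,-0.03,0],0],[[0,0,0],[0.84,-0.03,0],0],[[0,0,0],[0.84,-0.03,0],0],[[0,0,-0.18],[0,0,0],0],[[0,0,0],[0,0,0.8],0],[[0,0,0],[0,0,0.8],0],[[0,0,0],[0,0,0],0],[[0,0,0],[0,0,0],0]])

```text
t: 10.0
eef_pos: [0.4989, 0.2207, 0.1632]
tcp_rot: [3.141, -0.0, 1.266]
force: [0.0, -0.5, -2.8]
gripper_width: 0.02
grip_force: 40.0
```

```bash
python3 - <<'E'
from h import *
from workcell import *
s=observe();psi=1.239;d=s["eef_pos"][:2]-np.array([.46740156,.11979944])
print(s["eef_pos"],s["tcp_rot"],d@[np.cos(psi),np.sin(psi)],d@[np.sin(psi),-np.cos(psi)])
a=[]
for n,p in(("side",(.499,.218,.09)),("top",(.499,.218,.09))):
    c=read_camera(n);q=c["intrinsics"]@(c["R"]@np.array(p)+c["t"]);u,v=(q[:2]/q[2]).astype(int)
    a.append(cv2.resize(c["color"][v-45:v+45,u-40:u+40,::-1],(400,450),interpolation=2))
cv2.imwrite("pics/s3.png",np.hstack(a))
E
```

```text
[0.49888435 0.22065229 0.16316931] [ 3.14087897e+00 -4.42664847e-04  1.26557414e+00] 0.10560747481596455 -0.00308631722628336
```

View pics/s3.png

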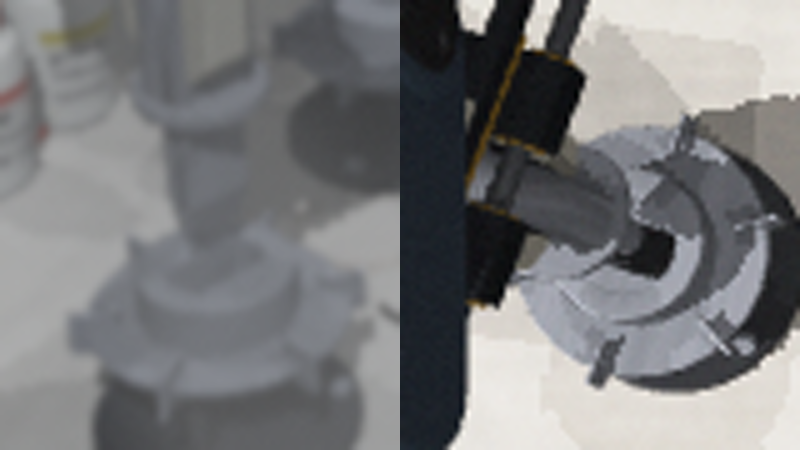

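The tang hangs right over the bore (side: tip at (205,240), bore at (215,262)). Now I'll lower it slowly, watching the force.

Request:
jog_arm(increments=[[[0,0,0],[0,0,0.4],0],[[0,0,0],[0,0,0.4],0],[[0,0,0],[0,0,0.4],0],[[0,0,0],[0,0,0.4],0],[[0,0,0],[0,0,0],0]])

```text
t: 10.72
eef_pos: [0.4981, 0.2205, 0.1214]
tcp_rot: [-3.14, 0.001, 1.265]
force: [-0.8, -0.2, -3.4]
gripper_width: 0.0197
grip_force: 40.0
```

No contact, with the tip about 24 mm into the bore. Continue.

Request:
jog_arm(increments=[[[0,0,0],[0,0,0.4],0],[[0,0,0],[0,0,0.4],0],[[0,0,0],[0,0,0.2],0],[[0,0,0],[0,0,0.05],0],[[0,0,0],[0,0,0],0]])

```text
t: 11.35
eef_pos: [0.4986, 0.2207, 0.0962]
tcp_rot: [3.141, -0.0, 1.265]
force: [0.1, 0.5, -3.8]
gripper_width: 0.0197
grip_force: 40.0
```

Request:
jog_arm(increments=[[[0,0,0],[0,0,0.08],0],[[0,0,0],[0,0,0.06],0],[[0,0,0],[0,0,0],0],[[0,0,0],[0,0,0],0]])

```text
t: 11.85
eef_pos: [0.4985, 0.2207, 0.0927]
tcp_rot: [3.142, -0.0, 1.265]
force: [-0.2, -0.1, -3.5]
gripper_width: 0.0198
grip_force: 40.0
```

Request:
jog_arm(increments=[[[0,0,0],[0,0,0.04],0],[[0,0,0],[0,0,0.03],0],[[0,0,0],[0,0,0],0],[[0,0,0],[0,0,0],0]])

```text
t: 12.35
eef_pos: [0.4985, 0.2207, 0.091]
tcp_rot: [3.142, -0.0, 1.265]
force: [-1.5, -1.7, -0.1]
gripper_width: 0.0197
grip_force: 40.0
```

The hub now carries the weight (vertical force went from -3.5 to -0.1 N). Release and rise.

Request:
jog_arm(increments=[[[0,0,0],[0,0,0],50],[[0,0,0],[0,0,0],50],[[0,0,0],[0,0,0],50],[[0,0,0],[0,0,0],50],[[0,0,0],[0,0,-0.5],50],[[0,0,0],[0,0,-1],50],[[0,0,0],[0,0,-1],50],[[0,0,0],[0,0,-1],50],[[0,0,0],[0,0,-1],50],[[0,0,0],[0,0,-1],50]])

```text
t: 13.6
eef_pos: [0.4985, 0.2207, 0.2302]
tcp_rot: [3.141, -0.001, 1.265]
force: [0.2, 0.5, -0.0]
gripper_width: 0.0465
grip_force: 0.0
```

Request:
jog_arm(increments=[[[0,0,0],[-1,0,-0.5],50],[[0,0,0],[-1,0,0],50],[[0,0,0],[-1,0,0],50],[[0,0,0],[0,0,0],50],[[0,0,0],[0,0,0],50]])

```text
t: 14.22
eef_pos: [0.4763, 0.1496, 0.2414]
tcp_rot: [3.141, -0.001, 1.265]
force: [0.2, 0.8, 0.7]
gripper_width: 0.0465
grip_force: 0.0
```

```bash
python3 - <<'E'
from h import *
from workcell import *
snap('w4',(240,30,400,190),3.75)
s,w=pickle.load(open("w4.pkl","rb"))
a=cv2.resize(w["color"][30:190,240:400,::-1],(400,400),interpolation=2)
c=read_camera("side");q=c["intrinsics"]@(c["R"]@np.array([.4985,.22,.09])+c["t"]);u,v=(q[:2]/q[2]).astype(int)
b=cv2.resize(c["color"][v-40:v+40,u-40:u+40,::-1],(400,400),interpolation=2)
cv2.imwrite("pics/end.png",np.hstack([a,b]))
E
```

```text
14.225 [0.4762597  0.14959874 0.24144586] [ 3.14093036e+00 -5.91148319e-04  1.26516711e+00]
```

View pics/end.png

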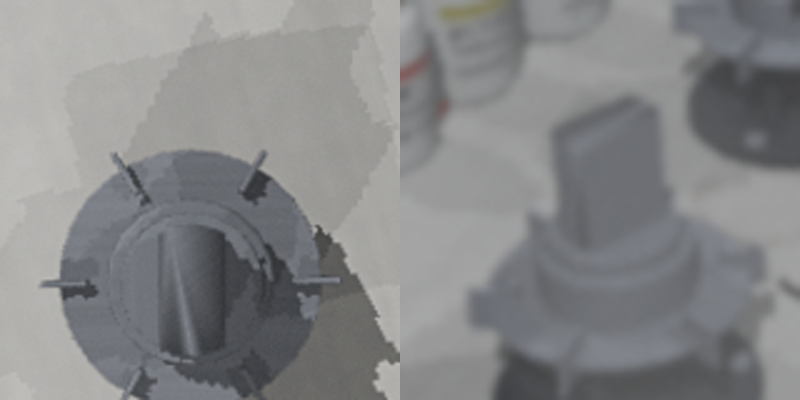

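The head stands upright and aligned at (190,290), centred on the hub, with the collar flush in the side view and the gripper clear. I'm handing the job in.

```bash
python3 -c "
from workcell import *
print(finish_job())"
```

```text
the job is handed in; nothing more can be done
None
```

The shaft is seated in the flatted bore with its collar flush on the hub and the gripper released and clear; I handed the job in at about 14 s of the 38 s allowed, and the hand-in call gave no verdict.

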